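# Open the jar of dowel plugs in the bracing block

## Task

Set the closed square glass jar fully down into the square well of the wooden bracing block so that it cannot turn, then unscrew its tight red cap by turning it counterclockwise, stopping as soon as the threads let go. Lift the cap straight off and finish with it still held in the gripper, level and still, just above the open jar (a finger's breadth or two clear of the mouth), with the jar left standing in the block and the other things on the bench undisturbed.

Things in the scene. Friction and masses are not known exactly. Their poses are not given: they have to be found in the camera images.
- jar: Square clear glass jar of wooden plugs, about 360 g (varies), upright on the bench, cap screwed on tight. Origin: centre of its underside, z up, x and y square to its sides. Body 62 mm square, 72 mm high; round neck of 38 mm diameter on it, up to 98 mm, with three thread ramps out to 47 mm diameter. The closed jar can be lifted by its cap.
- jar_mouth (a point): Centre of the jar's glass rim, 98 mm above its underside. The dark rubber seal in the mouth, 33 mm diameter, is sprung: it stands 4 mm above the rim and pushes the tight cap up with about 13 N; with the cap off it stands 9 mm above the rim.
- cap: Red round screw cap, 60 g, white stripe on top along its x axis: ribbed disc of 56 mm diameter, 10 mm high, over a skirt of 54 mm diameter, 14 mm high (24 mm in all). Origin: centre of its open underside, z up. Tight, its origin is 88 mm above the jar's underside and its x axis along the jar's x.
- cap_grip (a point): Centre of the cap's ribbed disc, 19 mm above the cap's origin. Turn counterclockwise seen from above: after 60 degrees relative to the jar (cap up to 4 mm higher) the threads let go; past about 90 the lugs meet the next ramps, so turn about 75. It may be turned without following the rise. It takes 0.3 to 0.6 N m: grip with 60 N or more, fingertips above the jar's shoulder.
- block: Bracing block of brown wood, 122 mm square, 40 mm high, screwed to the bench. Origin: centre of its underside, x and y square to its sides, z up. In its middle a square well parallel to its sides.
- well (a point): Centre of the well's floor, 10 mm above the bench. The well is 66 mm wide and 30 mm deep, its mouth flared by a dark bevel to about 85 mm. The jar fits in any of its four quarter turns with 2 mm play a side, and can still twist some 4 degrees either way.
- wax_tin: Bystander: low brass-coloured tin with a pale lid, 72 mm diameter, 45 mm high. Origin at the centre of its underside. Leave alone.
- mallet: Bystander: wooden mallet lying down, head 60 x 110 x 70 mm, handle 200 mm long towards its -x. Origin under the head's centre. Leave alone.
- plane: Bystander: metal hand plane with dark wooden grips, 170 x 56 mm, about 80 mm high. Origin at the centre of its underside. Leave alone.
- tape: Bystander: yellow tape measure, 68 x 36 x 62 mm high. Origin at the centre of its underside. Leave alone.
- screwdriver: Bystander: screwdriver with a yellow handle lying on the bench. Leave alone.
- pencil_cup: Bystander: empty blue cup, 72 mm diameter, 95 mm high. Origin at the centre of its underside. Leave alone.
- offcut: Bystander: dark wooden offcut, 160 x 70 x 30 mm. Origin at the centre of its underside. Leave alone.
- cap_stripe (a point): End of the white stripe on the cap's top, 18 mm out from the cap's axis along its x axis, 24 mm above its origin: shows how far the cap is turned.
Not all that is in view belongs to the job. There is more than one size of the cap; the job needs the middle-sized.

How it is judged (in metres and radians):
On the way, in this order (a step that is already met when the one before it is completed fails the run):
1. the closed jar stands fully down in the block's well, its cap still screwed on (z of jar in the frame of block between 0.007 and 0.014 m and horizontal distance between jar and block below 0.008 m and angle between jar's own z axis and vertical below 0.08 rad and z of cap in the frame of jar below 0.0925 m), for 0.2 s.
2. the cap is turned until its threads are free, while the jar stands in the block (z of jar in the frame of block between 0.007 and 0.014 m and horizontal distance between jar and block below 0.008 m and angle between jar's own z axis and vertical below 0.08 rad and angle between the x axis of cap and the x axis of jar, either way round above 0.96 rad and z of cap in the frame of jar below 0.12 m), for 0.05 s.
At the end, for the whole second after the job is handed in: Jar upright on the well's floor (within 4 mm, 0.08 rad). Cap held by the fingers, still, tilted under 0.15 rad, within 20 mm of the jar's axis, its lower edge 4 to 43 mm above the jar's raised seal, not touching the jar (z of jar in the frame of block between 0.007 and 0.014 m and horizontal distance between jar and block below 0.008 m and angle between jar's own z axis and vertical below 0.08 rad and z of cap in the frame of jar between 0.111 and 0.15 m and horizontal distance between cap and jar below 0.02 m and angle between cap's own z axis and vertical below 0.15 rad and linear speed of each of cap, jar below 0.02 m/s and contact force between the fingers and cap above 3 N and contact force between cap and jar below 0.3 N and contact force between anything else and jar above 1 N); the arm keeps its last pose, push and grip.
It fails at once if the cap came off while the jar was not standing in the block (z of cap in the frame of jar above 0.102 m and not (z of jar in the frame of block between 0.007 and 0.014 m and horizontal distance between jar and block below 0.008 m and angle between jar's own z axis and vertical below 0.08 rad)).
It fails at once if the cap was forced on round against the next ramps (more than about 96 degrees) while still on the jar (x of cap_stripe in the frame of jar below -0.002 m and z of cap in the frame of jar below 0.099 m).
It fails at once if the jar was tipped over (more than 0.5 rad) (angle between jar's own z axis and vertical above 0.5 rad).
It fails at once if a bystander was disturbed (moved more than 30 mm) (distance of any of wax_tin, mallet, plane, tape, screwdriver, pencil_cup, offcut from where it was at the start of the episode above 0.03 m).
It also fails if it takes over 48 s, if anything falls off the work surface, if the arm or the gripper's body presses on something with over 40 N, if the wrist force passes 120 N, or if a joint passes its speed limit or range.

## Robot

A 6-joint arm with a two-finger parallel gripper is mounted at the origin on the work surface. World frame = base frame: x ahead of the robot, y to its left, z up, the work surface at z = 0. Lengths are in mm, angles in rad, forces in N, time in s.
With the tool pointing down it reaches from about 400 to 825 mm from the base axis. Payload 7 kg.
Tool frame: the origin (TCP) lies at the very end of the fingers, on their centre line; the grasp point (between the pads) lies behind it (hold_point_z is the z of the grasp point in the tool frame, in mm); z points along the fingers, y is the line along which they close (so a half turn about z gives the same grasp; the last joint's range is limited). The gripper opens to 88 mm and grips with 3 to 60 N. Pads are 19 mm wide; open, the fingers measure 130 mm over their backs; the gripper's body (78 mm by 193 mm) begins 47 mm behind the grasp point.
Start: joints at [-0.905, 0.359, 0.012, 0, -1.224, -0.288], TCP at [248.964, -627.385, 226.561] pointing down, gripper open.
Joint ranges: [-3.07, 3.07], [-1.43, 2.12], [-1.02, 1.25], [-3.03, 1.67], [-3.05, -0], [-3.03, 3.03]. Speed limits (rad/s): [2.39, 2.39, 3.01, 3.14, 3.14, 3.14].

## Interface

Orientations are given as a unit quaternion [x, y, z, w].
In Python, from bench import observe, camera, calibration, hand_in, hold_point_z gives the robot as it stands.
- The arm moves only by the shell command python3 -m handwheel 'ROWS' [FORCE]. ROWS is JSON, a list of rows, each a list of 7 numbers: the closure, from -1 (fully open) to 1 (shut), then the shift along the tool's x, y, z in m, then the turn, a rotation vector about the tool's x, y, z in degrees. In form: [[jaw, x, y, z, ax, ay, az], ...]. A call has 1 to 12 rows; each row is the pose to reach, as a shift and turn from the pose commanded when the call began, along the tool's axes at that moment; what a row does not reach only later rows make up. A row lasts 1/12 s, in which the tool goes at most 41.7 mm and 7.16 degrees, less where a joint would pass 70% of its speed; a pose out of reach is approached as far as the arm can. A call with a gripper value outside its range is refused whole. The fingers move at their own pace and stop on an object; FORCE is the grip in N (left out, the last holds). Time passes only in rows, so rows that repeat a pose let the fingers close. It gives the time, the measured TCP pose, the force, the opening and the grip force at its end, in the units of the state.
- observe(): the state, without advancing time (a new reading comes with each control period).
- camera(name): name is "scene" or "side" or "wrist"; returns the picture (384x512x3 uint8, red, green, blue); there is no depth.
- calibration(name): a dict with "camera_matrix" (3x3 intrinsics, pixels), "rvec" (rotation vector, rad) and "tvec" (3), from world to camera coordinates, as OpenCV has them. Camera axes: x right, y down, z forward; pixel columns grow to the right and rows downward; lengths in mm; the calibration is good to about 2 mm. The wrist camera is an equidistant fisheye: a pixel r from the principal point sees the ray r / f radians off the axis. A picture is of the moment at which its call begins: read the wrist's pose just before it. calibration takes no time and is no camera call; for the wrist camera it gives the pose at the moment of the call.
- hand_in(): hands the job in; it is judged then, once.
The state is a dict: "time_s": time; "q": joint angles; "qd": joint speeds; "joint_torque": joint torques, N m; "position": TCP position; "orientation": TCP orientation; "force": force on the tool from outside, world axes, zero at the start; "ft_torque": the same for the moment, N m; "width": finger opening in mm; "finger_force": force on a finger pad.
Only numpy, scipy, OpenCV 4.12 (cv2) and the standard library are available. Lean on these libraries where they do the work, as an engineer would, in place of code of your own. Each camera call takes 0.05 s, during which the arm holds its last target. There are 200 camera calls.

## Working session

There is one attempt and no reset: what is moved stays moved. The work goes in short steps, Python scripts to look and compute and a shell command to move; the robot and the scene stay as the last step left them, time stands still between calls to the robot, and variables do not carry over. Pictures are saved under pics/ and viewed, at most 11 in all, crops included, and the job is handed in when it is done.

```bash
mkdir -p pics; ls
python3 - <<'E'
from bench import *
import cv2,numpy as np
s=observe();print(s,hold_point_z)
for n in ("scene","side","wrist"):
    c=calibration(n);print(n,c)
    cv2.imwrite(f"pics/{n}0.png",camera(n)[:,:,::-1])
a=cv2.imread("pics/scene0.png");b=cv2.imread("pics/side0.png")
E
```

```text
pics
{'time_s': 0.0, 'q': array([-9.04908814e-01,  3.59364600e-01,  1.10635689e-02, -3.46516148e-04,
       -1.22413118e+00, -2.88089331e-01]), 'qd': array([ 2.50955775e-03,  4.10220393e-05, -4.29065407e-05, -3.07358846e-04,
       -2.44583926e-04, -1.25052859e-04]), 'joint_torque': array([ 1.71690886e-04, -5.82726896e+01,  2.93071944e+01,  6.99730530e+00,
        7.13380767e-03, -1.41948622e-04]), 'position': array([ 248.76999704, -626.94809487,  225.63982432]), 'orientation': array([-1.87719667e-01,  9.82222292e-01,  8.01435154e-04, -2.30802435e-04]), 'force': array([ 0.22624693, -0.72093976, -0.72247612]), 'ft_torque': array([ 0.01525142,  0.0133583 , -0.05418192]), 'finger_force': 0.0, 'width': 87.68448392515549} -18.8
scene {'camera_matrix': array([[405.82553293,   0.        , 262.32110029],
       [  0.        , 405.82553293, 195.45728614],
       [  0.        ,   0.        ,   1.        ]]), 'rvec': array([ 2.15033636,  1.07830495, -0.45015436]), 'tvec': array([-328.58168908, -227.79464695, 1721.72146475])}
side {'camera_matrix': array([[355.03093802,   0.        , 258.90377681],
       [  0.        , 355.03093802, 192.02617958],
       [  0.        ,   0.        ,   1.        ]]), 'rvec': array([ 0.47105193, -2.73760006,  1.10997416]), 'tvec': array([509.27470856, 186.5412089 , 885.81614488])}
wrist {'camera_matrix': array([[297.31863964,   0.        , 253.9791838 ],
       [  0.        , 297.31863964, 188.08323924],
       [  0.        ,   0.        ,   1.        ]]), 'rvec': array([-1.67542496, -2.46548089, -0.32107749]), 'tvec': array([675.08155153, -33.86926871, 390.1337541 ])}
```

View pics/scene0.png

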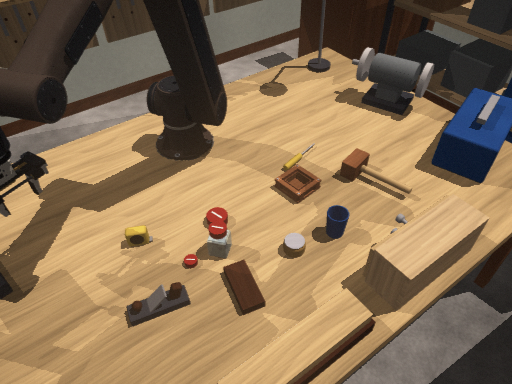

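View pics/side0.png

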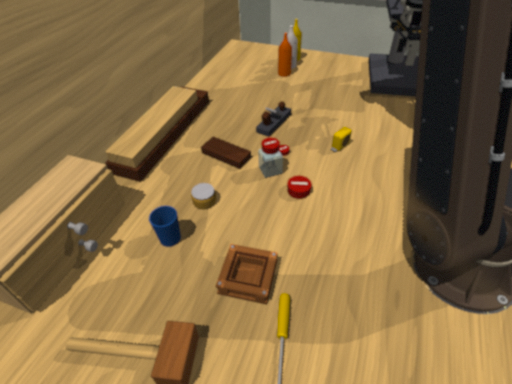

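```bash
cat > h.py <<'E'
import numpy as np,cv2
from bench import *
def ray(n,uv,c=None):
    c=c or calibration(n);K=c["camera_matrix"];R=cv2.Rodrigues(c["rvec"])[0];t=c["tvec"]
    uv=np.atleast_2d(uv).astype(float)
    x=(uv-K[:2,2])/[K[0,0],K[1,1]]
    if n=="wrist":
        th=np.linalg.norm(x,axis=1,keepdims=True)+1e-9
        d=np.c_[x/th*np.sin(th),np.cos(th)]
    else: d=np.c_[x,np.ones(len(x))]
    return -R.T@t,d@R
def onz(n,uv,z,c=None):
    o,d=ray(n,uv,c);return o+d*((z-o[2])/d[:,2])[:,None]
E
python3 - <<'E'
from h import *
a=cv2.imread("pics/scene0.png");b=cv2.imread("pics/side0.png")
for n,im in (("scene",a),("side",b)):
    f=im.astype(int);m=((f[:,:,2]>110)&(f[:,:,1]<60)&(f[:,:,0]<70)).astype(np.uint8)
    k=cv2.connectedComponentsWithStats(m)
    for s,c in zip(k[2][1:],k[3][1:]):
        if s[4]>20: print(n,s,c.round(1),onz(n,c,112).round(0),onz(n,c,20).round(0))
A=cv2.resize(a[155:275,170:330],None,fx=4.6,fy=4.6,interpolation=3)
B=cv2.resize(b[125:310,200:320],None,fx=3.2,fy=3.2,interpolation=3)
cv2.imwrite("pics/A.png",A);cv2.imwrite("pics/B.png",B)
E
```

```text
scene [207 208  20  27 334] [216.7 220.9] [[ 549. -175.  112.]] [[ 476. -138.   20.]]
scene [184 255  13  10  86] [190.2 259.6] [[ 628. -313.  112.]] [[ 563. -290.   20.]]
side [280  45  11  31 147] [285.5  61.1] [[ 684. -713.  112.]] [[ 738. -899.   20.]]
side [262 138  22  11 120] [270.9 143.8] [[ 567. -181.  112.]] [[ 604. -293.   20.]]
side [281 148   8   5  25] [284.7 150.2] [[ 519. -164.  112.]] [[ 549. -274.   20.]]
side [288 176  23  17 231] [298.8 184.5] [[441. -39. 112.]] [[ 461. -131.   20.]]
```

View pics/A.png

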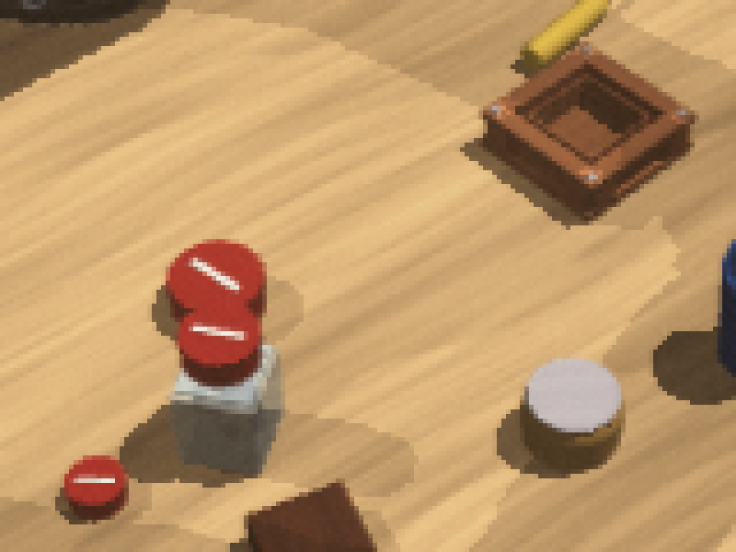

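View pics/B.png

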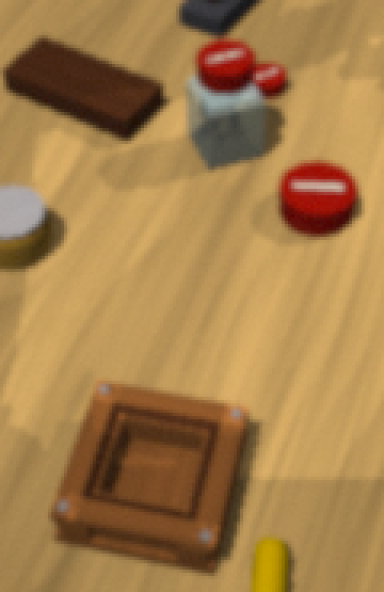

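Jar cap (with its white stripe) is at about scene (217,227) / side (271,144); the large loose cap stands behind it, the small one at scene (190,260). The block's top is around scene (298,180) / side (247,273).

Run:
```python
from h import *
f=lambda p,s,o:np.array(p)/s+np.array(o)-.5
A=lambda *p:f(p,4.6,(170,155));B=lambda *p:f(p,3.2,(200,125))
for n,st in (("scene",A((192,328),(245,337))),("side",B((205,64),(241,54)))):
    w=onz(n,st,112);d=w[1]-w[0];print(n,w.mean(0).round(1),np.linalg.norm(d).round(1),np.degrees(np.arctan2(d[1],d[0])).round(1))
for n,c in (("scene",A((483,108),(588,45),(693,120),(592,190))),("side",B((105,383),(248,406),(215,558),(55,514)))):
    w=onz(n,c,40);print(n,w.round(0).tolist(),w.mean(0).round(1))
    for i in range(4):
        d=w[(i+1)%4]-w[i];print(np.linalg.norm(d).round(0),(np.degrees(np.arctan2(d[1],d[0]))%90).round(1))
# screws
for n,c in (("scene",A((497,108),(585,50),(682,113),(593,177))),("side",B((104,389),(236,412),(205,536),(62,506)))):
    w=onz(n,c,40);print(n,w.mean(0).round(1),[ (np.degrees(np.arctan2(*(w[(i+1)%4]-w[i])[1::-1]))%90).round(1) for i in range(4)])
# jar body, bystanders
for nm,p,z in (("tin",A((572,395)),45),("mallet",[(355,160)],70),("cup",[(338,212)],95),("tape",[(136,232)],62),("plane",[(158,295)],40),("offcut",[(243,283)],30)): print(nm,onz("scene",p,z).round(0))
s=observe();from scipy.spatial.transform import Rotation as R
print(R.from_quat(s["orientation"]).as_matrix().round(3))
```

```text
scene [ 570.  -186.7  112. ] 36.7 40.8
side [ 573.2 -182.9  112. ] 37.1 -137.3
scene [[441.0, 138.0, 40.0], [432.0, 255.0, 40.0], [553.0, 263.0, 40.0], [565.0, 148.0, 40.0]] [497.6 201.1  40. ]
118.0 4.2
121.0 3.8
116.0 5.9
124.0 4.6
side [[558.0, 151.0, 40.0], [444.0, 135.0, 40.0], [427.0, 264.0, 40.0], [547.0, 270.0, 40.0]] [493.8 205.1  40. ]
115.0 8.2
130.0 7.8
120.0 2.8
119.0 5.4
scene [494.7 203.9  40. ] [np.float64(6.7), np.float64(6.8), np.float64(7.1), np.float64(5.8)]
side [497.7 203.3  40. ] [np.float64(7.4), np.float64(6.6), np.float64(6.4), np.float64(6.3)]
tin [[712.   4.  45.]]
mallet [[569. 421.  70.]]
cup [[737. 165.  95.]]
tape [[ 395. -385.   62.]]
plane [[ 630. -429.   40.]]
offcut [[ 737. -209.   30.]]
[[-0.93  -0.369 -0.001]
 [-0.369  0.93   0.001]
 [ 0.     0.001 -1.   ]]
```

View pics/wrist0.png

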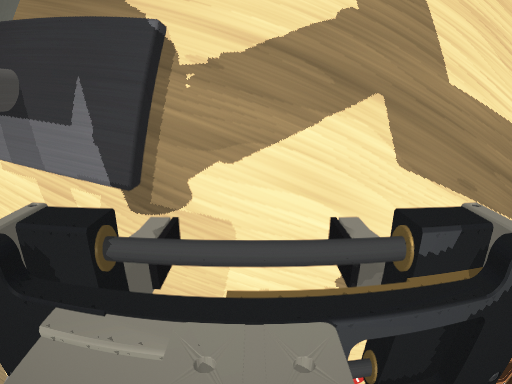

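Wrist view shows the far machine and the bench; jar not in view yet. Plan: jar at about (571,-185) with yaw 41.5°, block at (496.5,203.5) with yaw 6.6°. I'm moving over the jar.

```bash
cat >> h.py <<'E'
from scipy.spatial.transform import Rotation as Ro
def yaw(s): M=Ro.from_quat(s["orientation"]).as_matrix();return np.degrees(np.arctan2(M[1,1],M[0,1])),M
def go(x,y,z,yw):
    s=observe();c,M=yaw(s);d=M.T@(np.array([x,y,z])-s["position"])/1000
    print("t",s["time_s"].__round__(2),"pos",s["position"].round(1),"yaw",c.round(2),"F",s["force"].round(1),"w",round(s["width"],1))
    print("shift",d.round(4),"az",-((yw-c+180)%360-180))
E
python3 -c "
from h import *;go(571.5,-185,190,131.5)"
```

```text
t 0.15 pos [ 248.8 -627.1  225.9] yaw 111.64 F [0.1 0.4 1.2] w 87.9
shift [-0.463   0.2919  0.0361] az -19.857453556242262
```

```bash
python3 -m handwheel '[[-1,-0.2,0.12,0.01,0,0,-7],[-1,-0.463,0.292,0.036,0,0,-20],[-1,-0.463,0.292,0.036,0,0,-20],[-1,-0.463,0.292,0.036,0,0,-20],[-1,-0.463,0.292,0.036,0,0,-20],[-1,-0.463,0.292,0.036,0,0,-20],[-1,-0.463,0.292,0.036,0,0,-20],[-1,-0.463,0.292,0.036,0,0,-20],[-1,-0.463,0.292,0.036,0,0,-20],[-1,-0.463,0.292,0.036,0,0,-20],[-1,-0.463,0.292,0.036,0,0,-20],[-1,-0.463,0.292,0.036,0,0,-20]]'
python3 -c "
from h import *;go(571.5,-185,190,131.5)"
```

```text
time_s: 1.15
position: [543.8, -222.4, 193.8]
orientation: [-0.356, 0.935, -0.0, 0.0]
force: [0.8, -1.5, -0.8]
width: 87.8
finger_force: 0.0
t 1.15 pos [ 543.8 -222.4  193.8] yaw 131.65 F [ 0.8 -1.5 -0.8] w 87.8
shift [-0.0455  0.0096  0.0038] az 0.1549928433247203
```

```bash
python3 -m handwheel '[[-1,0,0,0,0,0,0],[-1,0,0,0,0,0,0],[-1,0,0,0,0,0,0]]' >/dev/null
python3 - <<'E'
from h import *
go(571.5,-185,190,131.5)
c=calibration("wrist");im=camera("wrist")[:,:,::-1]
cv2.imwrite("pics/w1.png",im)
K=c["camera_matrix"];R=cv2.Rodrigues(c["rvec"])[0]
for p in [(571.5,-185,112)]:
    v=R@np.array(p)+c["tvec"];th=np.arctan2(np.hypot(*v[:2]),v[2]);print(K[:2,2]+K[0,0]*th*v[:2]/np.hypot(*v[:2]))
E
```

```text
t 1.4 pos [ 543.  -224.   193.5] yaw 131.71 F [-0.1 -0.9 -0.2] w 88.0
shift [-0.0473  0.0101  0.0035] az 0.20758694549459733
[266.73113512 243.68353479]
```

View pics/w1.png

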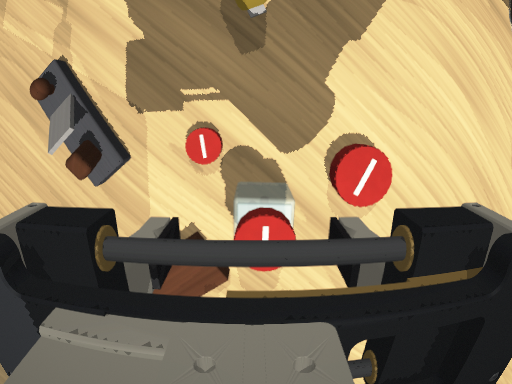

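The wrist picture shows the jar's cap at about (265,240) with its stripe nearly vertical, the jar's far shoulder edge at row 184 between columns 236 and 292, and nothing in the way of the fingers.

Run:
```python
from h import *
im=cv2.imread("pics/w1.png").astype(int);sub=im[200:275,225:305]
r=(sub[:,:,2]>110)&(sub[:,:,1]<60);ys,xs=np.nonzero(r);print("red x",xs.min()+225,xs.max()+225,"y",ys.min()+200,ys.max()+200)
w=(sub.min(2)>150)&(np.arange(200,275)[:,None]>=222)&(abs(np.arange(225,305)[None]-265)<8);ys,xs=np.nonzero(w)
for y in np.unique(ys): print(y+200,xs[ys==y].mean()+225,end="; ")
p=np.c_[xs+225,ys+200];q=onz("wrist",p,112);vx,vy,*_=cv2.fitLine(q[:,:2].astype(np.float32),2,0,.01,.01).ravel();print("\nyaw",np.degrees(np.arctan2(vy,vx)))
e=onz("wrist",[(236.5,184.5),(291.5,184.5)],72);d=e[1]-e[0];print(e.round(1),np.linalg.norm(d),np.degrees(np.arctan2(d[1],d[0])))
# cap widest extents at ring z ~107
for z in (112,107):print(onz("wrist",[(235,240),(296,240)],z).round(1))
print(im[178:192,265].tolist())
for y in (186,190,195):
  print(y,[int(v) for v in np.nonzero(np.abs(np.diff(im[y,225:305].sum(1)))>60)[0]+225])
```

```text
red x 234 294 y 214 270
226 265.5; 227 265.5; 228 265.5; 229 265.5; 230 265.5; 231 265.0; 232 265.0; 233 265.0; 234 265.0; 235 265.0; 236 265.0; 237 265.0; 238 265.0; 239 264.5; 
yaw 38.57855
[[ 557.  -236.3   72. ]
 [ 521.3 -196.1   72. ]] 53.770125533096135 131.62346137971875
[[ 587.4 -209.1  112. ]
 [ 551.4 -168.3  112. ]]
[[ 589.3 -207.9  107. ]
 [ 552.7 -166.1  107. ]]
[[77, 111, 133], [77, 111, 133], [76, 110, 132], [78, 110, 129], [91, 113, 124], [102, 115, 117], [100, 112, 113], [97, 109, 109], [97, 110, 109], [96, 109, 108], [96, 108, 106], [96, 108, 106], [96, 107, 106], [95, 107, 105]]
186 [225, 287]
190 [225, 289]
195 [225, 285, 292]
```

```bash
python3 -c "
from h import *;go(570.5,-186,90,131.5)"
python3 -m handwheel '[[-1,-0.025,0.005,0,0,0,0],[-1,-0.046,0.01,0.004,0,0,0],[-1,-0.046,0.01,0.03,0,0,0],[-1,-0.046,0.01,0.06,0,0,0],[-1,-0.046,0.01,0.085,0,0,0],[-1,-0.046,0.01,0.102,0,0,0],[-1,-0.046,0.01,0.103,0,0,0],[-1,-0.046,0.01,0.103,0,0,0],[-1,-0.046,0.01,0.103,0,0,0]]'
python3 -c "
from h import *;go(570.5,-186,90,131.5)"
```

```text
t 1.45 pos [ 542.7 -224.7  193.7] yaw 131.64 F [ 0.3 -0.3 -0.7] w 87.3
shift [-0.0465  0.0104  0.1037] az 0.1449765417036133
time_s: 2.2
position: [571.3, -187.4, 92.2]
orientation: [-0.355, 0.935, -0.0, 0.001]
force: [-0.7, -0.4, 0.1]
width: 87.6
finger_force: 0.0
t 2.2 pos [ 571.3 -187.4   92.2] yaw 131.59 F [-0.7 -0.4  0.1] w 87.6
shift [-0.0003  0.0016  0.0022] az 0.09342086480839384
```

```bash
python3 -m handwheel '[[1,0,0.001,0.001,0,0,0],[1,0,0.001,0.001,0,0,0],[1,0,0.001,0.001,0,0,0],[1,0,0.001,0.001,0,0,0],[1,0,0.001,0.001,0,0,0],[1,0,0.001,0.001,0,0,0],[1,0,0.001,0.001,0,0,0],[1,0,0.001,0.001,0,0,0],[1,0,0.001,0.001,0,0,0],[1,0,0.001,0.001,0,0,0]]' 60
python3 - <<'E'
from h import *
go(571,-187,180,131.5)
cv2.imwrite("pics/w2.png",camera("wrist")[:,:,::-1][130:330,130:400].repeat(2,0).repeat(2,1))
E
```

```text
time_s: 3.03
position: [570.6, -185.7, 90.2]
orientation: [-0.356, 0.935, -0.0, 0.0]
force: [1.7, -1.9, 2.7]
width: 54.7
finger_force: 60.0
t 3.03 pos [ 570.6 -185.7   90.2] yaw 131.66 F [ 1.7 -1.9  2.7] w 54.7
shift [ 0.0005 -0.0013 -0.0898] az 0.1594597572348846
```

View pics/w2.png

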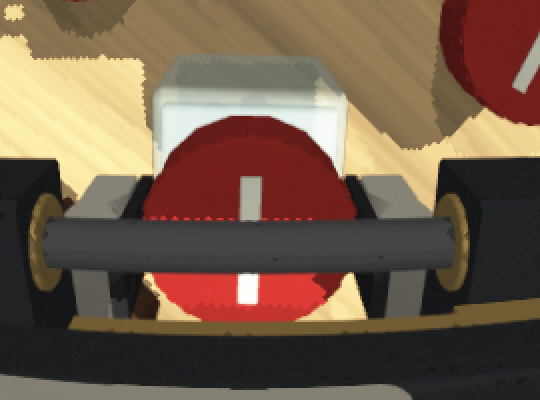

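The cap is gripped (width 54.7 mm) between the pads; the stripe runs almost along the tool x from crop (251,177) to (247.5,303).

Run:
```python
from h import *
s=observe();c,M=yaw(s)
w=onz("wrist",[(255.3,218.5),(253.8,281.5)],112);d=w[1]-w[0]
print(w.round(1),np.linalg.norm(d),np.degrees(np.arctan2(d[1],d[0])),"rel",(M.T@(w.mean(0)-s["position"])).round(1),c)
go(*s["position"][:2],170,c)
```

```text
[[ 559.2 -196.7  112. ]
 [ 587.1 -172.8  112. ]] 36.72013493147273 40.46469223900654 rel [ -2.6  -1.  -21.8] 131.6548524640185
t 3.08 pos [ 570.6 -185.7   90.2] yaw 131.65 F [ 1.8 -1.3  3.2] w 54.8
shift [-0.     -0.0001 -0.0798] az -0.0
```

```bash
python3 -m handwheel '[[1,0,0,-0.01,0,0,0],[1,0,0,-0.025,0,0,0],[1,0,0,-0.045,0,0,0],[1,0,0,-0.065,0,0,0],[1,0,0,-0.08,0,0,0],[1,0,0,-0.085,0,0,0],[1,0,0,-0.085,0,0,0],[1,0,0,-0.085,0,0,0]]'
python3 -c "
from h import *;go(496.5,203.5,175,96.6)"
```

```text
time_s: 3.75
position: [569.3, -185.3, 173.9]
orientation: [-0.355, 0.935, 0.001, -0.001]
force: [0.5, 0.9, -4.2]
width: 54.9
finger_force: 60.0
t 3.75 pos [ 569.3 -185.3  173.9] yaw 131.62 F [ 0.5  0.9 -4.2] w 54.9
shift [-0.2038  0.339  -0.0007] az 35.024659454518996
```

```bash
python3 -c "
from h import *;go(494,203.6,175,97.8)"
python3 -m handwheel '[[1,-0.005,0.008,0,0,0,1],[1,-0.015,0.025,0,0,0,3],[1,-0.03,0.05,0,0,0,5],[1,-0.047,0.08,0,0,0,8],[1,-0.065,0.11,0,0,0,11],[1,-0.083,0.14,0,0,0,14],[1,-0.1,0.17,0,0,0,17],[1,-0.118,0.2,0,0,0,20],[1,-0.136,0.23,0,0,0,23],[1,-0.152,0.255,0,0,0,26],[1,-0.165,0.275,0,0,0,28],[1,-0.175,0.29,0,0,0,30]]' >/dev/null
python3 -m handwheel '[[1,0,0,0,0,0,0],[1,0,0,0,0,0,0]]'
python3 -c "
from h import *;go(494,203.6,175,97.8)"
```

```text
t 3.75 pos [ 569.3 -185.3  173.9] yaw 131.62 F [ 0.5  0.9 -4.2] w 54.9
shift [-0.202   0.3407 -0.0007] az 33.82465945451901
time_s: 4.92
position: [507.1, 147.9, 173.3]
orientation: [-0.102, 0.995, -0.001, -0.001]
force: [0.4, 0.4, -3.0]
width: 54.7
finger_force: 60.0
t 4.92 pos [507.1 147.9 173.3] yaw 101.76 F [ 0.4  0.4 -3. ] w 54.7
shift [ 0.0015  0.0572 -0.0017] az 3.956989727681048
```

I'll shift to +x of the block so the wrist camera sees both the block and the held jar.

```bash
python3 -m handwheel '[[1,-0.01,0.006,0,0,0,0.4],[1,-0.03,0.015,0,0,0,1],[1,-0.06,0.03,0,0,0,2],[1,-0.085,0.045,0,0,0,3],[1,-0.105,0.053,-0.001,0,0,4],[1,-0.11,0.057,-0.001,0,0,4],[1,-0.11,0.057,-0.001,0,0,4],[1,-0.11,0.057,-0.001,0,0,4]]' >/dev/null
python3 - <<'E'
from h import *
go(494,203.6,175,97.8)
im=camera("wrist")[:,:,::-1]
cv2.imwrite("pics/w3f.png",im)
cv2.imwrite("pics/w3.png",im[40:330,120:400].repeat(2,0).repeat(2,1))
E
```

```text
t 5.58 pos [603.9 224.4 174.4] yaw 97.61 F [-0.2  0.1 -3. ] w 54.3
shift [ 0.1117 -0.006  -0.0003] az -0.19056649708016948
```

View pics/w3.png

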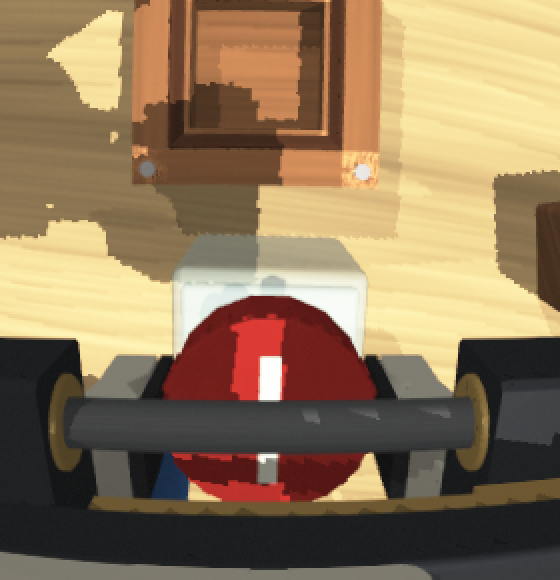

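The wrist view shows the block with its well squarely ahead (near screws at crop (148,169), (362,172)) and the jar's stripe parallel to the block's sides.

Run:
```python
from h import *
s=observe();c,M=yaw(s)
im=cv2.imread("pics/w3f.png")
# near screws / corners, and the well's inner near corners (depth unknown) 
P=lambda *p:np.array(p)/2+[120,40]-.25
sc=onz("wrist",P((148,169),(362,172)),40);co=onz("wrist",P((132,185),(379,187)),40)
for w in(sc,co):
    d=w[1]-w[0];a=np.arctan2(d[1],d[0]);print(w.round(1).tolist(),np.linalg.norm(d).round(1),np.degrees(a).round(2))
# far edge of block: scan columns for brown->bench
h=cv2.cvtColor(im,cv2.COLOR_BGR2HSV)
for col in (200,247,290): print(col,[(y,im[y,col].tolist()) for y in range(0,40,2)])
g=cv2.cvtColor(im[:45,150:340],cv2.COLOR_BGR2HSV);m=(g[:,:,1]<70)&(g[:,:,2]>90)
k=cv2.connectedComponentsWithStats(m.astype(np.uint8));print([(s_[4],(c_+[150,0]).round(1)) for s_,c_ in zip(k[2][1:],k[3][1:]) if 3<s_[4]<80])
w=onz("wrist",P((271,357),(267,484)),197);w=onz("wrist",P((271,357),(267,484)),s["position"][2]+21.8);d=w[1]-w[0]
print("stripe",w.round(1).tolist(),np.linalg.norm(d).round(1),np.degrees(np.arctan2(d[1],d[0])),"rel",(M.T@(w.mean(0)-s["position"])).round(1),"yaw",c,s["position"])
```

```text
[[556.8, 156.9, 40.0], [544.6, 262.5, 40.0]] 106.3 96.59
[[565.7, 149.5, 40.0], [550.7, 272.2, 40.0]] 123.6 96.96
200 [(0, [75, 109, 130]), (2, [78, 114, 136]), (4, [87, 126, 151]), (6, [87, 126, 152]), (8, [87, 127, 152]), (10, [82, 118, 140]), (12, [80, 116, 139]), (14, [57, 88, 131]), (16, [51, 78, 116]), (18, [51, 79, 116]), (20, [54, 83, 123]), (22, [48, 73, 108]), (24, [49, 76, 113]), (26, [55, 84, 125]), (28, [52, 80, 118]), (30, [49, 74, 110]), (32, [48, 74, 109]), (34, [62, 96, 143]), (36, [89, 138, 206]), (38, [90, 138, 206])]
247 [(0, [87, 127, 151]), (2, [84, 122, 145]), (4, [75, 109, 131]), (6, [132, 192, 226]), (8, [172, 237, 252]), (10, [171, 237, 252]), (12, [147, 215, 244]), (14, [82, 128, 191]), (16, [83, 129, 191]), (18, [88, 138, 204]), (20, [89, 138, 206]), (22, [88, 136, 202]), (24, [86, 137, 203]), (26, [90, 138, 204]), (28, [90, 138, 207]), (30, [43, 62, 100]), (32, [40, 58, 91]), (34, [40, 59, 92]), (36, [41, 60, 96]), (38, [85, 133, 200])]
290 [(0, [47, 126, 149]), (2, [97, 141, 170]), (4, [143, 206, 236]), (6, [143, 208, 236]), (8, [142, 206, 236]), (10, [131, 190, 224]), (12, [146, 212, 238]), (14, [96, 146, 207]), (16, [81, 126, 190]), (18, [85, 131, 196]), (20, [85, 132, 197]), (22, [86, 134, 201]), (24, [88, 138, 206]), (26, [87, 137, 204]), (28, [88, 138, 206]), (30, [70, 107, 161]), (32, [40, 57, 90]), (34, [39, 54, 88]), (36, [37, 54, 88]), (38, [37, 55, 88])]
[(np.int32(49), array([195.3,  20.4])), (np.int32(50), array([302.6,  21.5]))]
stripe [[588.5, 222.4, 196.7], [625.3, 226.2, 196.7]] 37.0 6.005913995772222 rel [ -3.1  -0.4 -21.8] yaw 97.61299276337995 [603.68862597 224.22976687 174.87344495]
```

Run:
```python
from h import *
w=onz("wrist",[(193.8,124.3),(300.8,125.8),(302.6,21.5),(195.3,20.4)],40)
print(w.round(1).tolist(),w.mean(0),[((np.degrees(np.arctan2(*(w[(i+1)%4]-w[i])[1::-1]))+45)%90-45).round(2) for i in range(4)])
b=w.mean(0);tz=175;yw=98.1
a=np.radians(yw);X=np.array([-np.sin(a),np.cos(a)]);Y=np.array([np.cos(a),np.sin(a)])
t=b[:2]+2.9*X+0.4*Y;print(t);go(*t,tz,yw)
```

```text
[[556.9, 156.9, 40.0], [544.7, 262.6, 40.0], [438.3, 250.3, 40.0], [450.4, 144.2, 40.0]] [497.56559774 203.47749042  40.        ] [np.float64(6.59), np.float64(6.6), np.float64(6.54), np.float64(6.83)]
[494.63816864 203.46488631]
t 5.63 pos [603.7 224.2 174.9] yaw 97.61 F [-0.8  0.1 -3.4] w 54.3
shift [ 1.108e-01 -6.100e-03  1.000e-04] az -0.48700723662005885
```

```bash
python3 -m handwheel '[[1,0.01,-0.001,0,0,0,0],[1,0.03,-0.003,0,0,0,0],[1,0.06,-0.004,0,0,0,0],[1,0.085,-0.005,0,0,0,-0.5],[1,0.105,-0.006,0,0,0,-0.5],[1,0.111,-0.006,0,0,0,-0.5],[1,0.111,-0.006,0.01,0,0,-0.5],[1,0.111,-0.006,0.02,0,0,-0.5],[1,0.111,-0.006,0.025,0,0,-0.5],[1,0.111,-0.006,0.025,0,0,-0.5],[1,0.111,-0.006,0.025,0,0,-0.5],[1,0.111,-0.006,0.025,0,0,-0.5]]' >/dev/null
python3 -c "
from h import *;go(494.6,203.5,100,98.1)"
```

```text
t 6.63 pos [495.7 204.7 150.5] yaw 98.13 F [ 0.4  0.7 -3.8] w 54.9
shift [ 0.0012 -0.001   0.0505] az 0.02755051984735246
```

```bash
python3 -m handwheel '[[1,0.001,-0.001,0.005,0,0,0],[1,0.001,-0.001,0.012,0,0,0],[1,0.001,-0.001,0.018,0,0,0],[1,0.001,-0.001,0.023,0,0,0],[1,0.001,-0.001,0.027,0,0,0],[1,0.001,-0.001,0.031,0,0,0],[1,0.001,-0.001,0.035,0,0,0],[1,0.001,-0.001,0.039,0,0,0],[1,0.001,-0.001,0.042,0,0,0],[1,0.001,-0.001,0.044,0,0,0],[1,0.001,-0.001,0.044,0,0,0]]'
python3 -c "
from h import *;go(494.6,203.5,100,98.1)"
```

```text
time_s: 7.55
position: [494.6, 203.8, 106.4]
orientation: [-0.071, 0.997, 0.0, 0.0]
force: [2.8, 2.0, -2.0]
width: 54.4
finger_force: 60.0
t 7.55 pos [494.6 203.8 106.4] yaw 98.15 F [ 2.8  2.  -2. ] w 54.4
shift [ 0.0001 -0.0003  0.0064] az 0.05050511865044882
```

Well entered without a jam. Lowering the rest gently until it seats.

```bash
python3 -m handwheel '[[1,0,0,0.002,0,0,0],[1,0,0,0.004,0,0,0],[1,0,0,0.005,0,0,0],[1,0,0,0.006,0,0,0],[1,0,0,0.0065,0,0,0],[1,0,0,0.0065,0,0,0],[1,0,0,0.0065,0,0,0],[1,0,0,0.0065,0,0,0]]'
python3 -c "
from h import *;go(494.6,203.5,100,98.1);print(observe()['ft_torque'])"
```

```text
time_s: 8.22
position: [494.3, 203.6, 100.2]
orientation: [-0.071, 0.997, 0.0, -0.0]
force: [3.6, 1.8, -3.5]
width: 54.4
finger_force: 60.0
t 8.22 pos [494.3 203.6 100.2] yaw 98.14 F [ 3.6  1.8 -3.5] w 54.4
shift [-0.0003 -0.0001  0.0002] az 0.04396461158330567
[ 0.6444447  -1.34776505  0.08238435]
```

```bash
python3 -m handwheel '[[1,0,0,0.0005,0,0,0],[1,0,0,0.001,0,0,0],[1,0,0,0.001,0,0,0],[1,0,0,0.001,0,0,0]]'
python3 -m handwheel '[[1,0,0,0.0005,0,0,0],[1,0,0,0.001,0,0,0],[1,0,0,0.001,0,0,0],[1,0,0,0.001,0,0,0]]'
```

```text
time_s: 8.55
position: [494.4, 203.5, 99.5]
orientation: [-0.071, 0.997, 0.0, 0.0]
force: [2.3, 0.9, 0.4]
width: 54.4
finger_force: 60.0
time_s: 8.88
position: [494.4, 203.2, 99.0]
orientation: [-0.071, 0.997, -0.0, 0.0]
force: [-0.2, -1.5, 6.0]
width: 54.5
finger_force: 60.0
```

```bash
python3 -m handwheel '[[1,0,-0.0002,0,0,0,-4],[1,0,-0.0004,0,0,0,-8],[1,-0.0001,-0.0006,0,0,0,-12],[1,-0.0001,-0.0008,0,0,0,-16],[1,-0.0002,-0.001,0,0,0,-20],[1,-0.0003,-0.0012,0,0,0,-24],[1,-0.0003,-0.0014,-0.0003,0,0,-28],[1,-0.0004,-0.0015,-0.0006,0,0,-32],[1,-0.0006,-0.0017,-0.0009,0,0,-36],[1,-0.0007,-0.0019,-0.0012,0,0,-40],[1,-0.0008,-0.002,-0.0015,0,0,-44],[1,-0.001,-0.0021,-0.0018,0,0,-48]]'
python3 -m handwheel '[[1,0,0,0,0,0,0],[1,0,0,0,0,0,0]]'
python3 - <<'E'
from h import *
go(494.6,203.5,100,98.1);print(observe()['ft_torque'])
im=camera("wrist")[:,:,::-1]
cv2.imwrite("pics/w4.png",im[100:330,120:400].repeat(2,0).repeat(2,1))
E
```

```text
time_s: 9.88
position: [495.8, 202.2, 101.2]
orientation: [-0.472, 0.882, 0.0, 0.001]
force: [-2.0, 2.1, 7.9]
width: 54.6
finger_force: 60.0
time_s: 10.05
position: [495.8, 202.1, 101.2]
orientation: [-0.471, 0.882, 0.0, 0.001]
force: [-2.6, 2.2, 9.2]
width: 54.6
finger_force: 60.0
t 10.05 pos [495.8 202.1 101.2] yaw 146.19 F [-2.6  2.2  9.2] w 54.6
shift [-0.0005  0.0018  0.0012] az 48.086404431919846
[0.88007797 0.76688572 0.04097252]
```

View pics/w4.png

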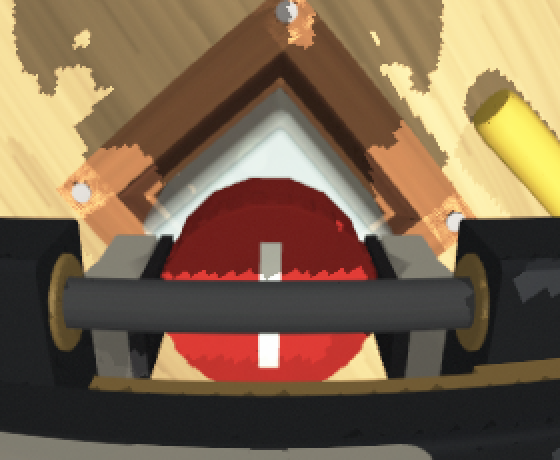

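The picture shows the stripe still along the tool (no slip in the grip), and the jar's square body still held in the block's well, so the cap has turned ~48° less the jar's small play. Continuing by 29°.

```bash
python3 -m handwheel '[[1,0,-0.0002,-0.0002,0,0,-4],[1,0,-0.0004,-0.0005,0,0,-8],[1,-0.0001,-0.0006,-0.0008,0,0,-12],[1,-0.0001,-0.0008,-0.001,0,0,-16],[1,-0.0002,-0.001,-0.0012,0,0,-20],[1,-0.0003,-0.0012,-0.0014,0,0,-24],[1,-0.0003,-0.0014,-0.0015,0,0,-28],[1,-0.0004,-0.0014,-0.0015,0,0,-29],[1,-0.0004,-0.0014,-0.0015,0,0,-29],[1,-0.0004,-0.0014,-0.0015,0,0,-29]]'
python3 - <<'E'
from h import *
s=observe();c,M=yaw(s);print(c,s['ft_torque'])
im=camera("wrist")[:,:,::-1]
cv2.imwrite("pics/w5f.png",im)
cv2.imwrite("pics/w5.png",im[60:330,80:430].repeat(2,0).repeat(2,1))
E
```

```text
time_s: 10.93
position: [496.3, 201.3, 102.1]
orientation: [-0.677, 0.736, 0.0, -0.0]
force: [-3.4, 2.6, 7.9]
width: 54.7
finger_force: 60.0
175.1451509508512 [ 1.09601862  1.53903924 -0.07483537]
```

View pics/w5.png

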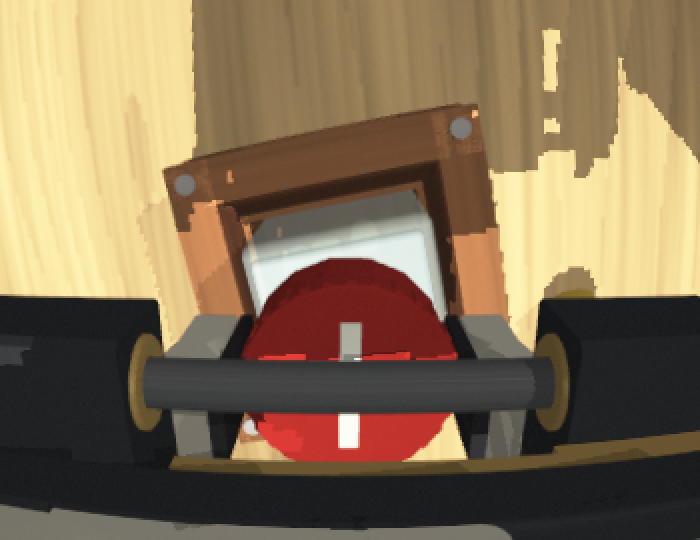

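The stripe is still along the tool; jar's shoulder edge runs from crop (248,262) to (430,230), inside the well.

Run:
```python
from h import *
P=lambda *p:np.array(p)/2+[80,60]-.25
A=lambda p,z:(lambda w:(np.degrees(np.arctan2(*(w[1]-w[0])[1::-1])).round(2),np.linalg.norm(w[1]-w[0]).round(1)))(onz("wrist",p,z))
print("shoulder",A(P((246,262),(430,231)),81),A(P((255,250),(425,222)),81))
print("screws",A(P((185,185),(461,128)),40))
print("stripe",A(P((350,323),(348,447)),124))
```

```text
shoulder (np.float64(-175.08), np.float64(58.8)) (np.float64(-175.34), np.float64(54.0))
screws (np.float64(-173.43), np.float64(107.0))
stripe (np.float64(84.32), np.float64(36.4))
```

Cap is turned about 78° relative to the jar, past 60 and short of 90. Lifting straight up by 38 mm.

```bash
python3 -m handwheel '[[1,0,0,-0.002,0,0,0],[1,0,0,-0.004,0,0,0],[1,0,0,-0.006,0,0,0],[1,0,0,-0.008,0,0,0]]'
python3 -m handwheel '[[1,0,0,-0.003,0,0,0],[1,0,0,-0.007,0,0,0],[1,0,0,-0.012,0,0,0],[1,0,0,-0.018,0,0,0],[1,0,0,-0.024,0,0,0],[1,0,0,-0.028,0,0,0],[1,0,0,-0.03,0,0,0],[1,0,0,-0.03,0,0,0],[1,0,0,-0.03,0,0,0],[1,0,0,-0.03,0,0,0],[1,0,0,-0.03,0,0,0]]'
python3 - <<'E'
from h import *
a=camera("scene")[150:260,230:360,::-1];b=camera("side")[180:320,190:310,::-1]
z=lambda m:cv2.resize(m,(400,400),interpolation=3)
cv2.imwrite("pics/end.png",np.hstack([z(a),z(b)]))
E
```

```text
time_s: 11.32
position: [496.3, 200.6, 109.2]
orientation: [-0.676, 0.737, 0.0, -0.001]
force: [0.2, -0.1, -1.1]
width: 54.6
finger_force: 60.0
time_s: 12.23
position: [496.9, 201.0, 139.3]
orientation: [-0.676, 0.736, 0.0, -0.0]
force: [-0.9, 0.6, -1.0]
width: 54.8
finger_force: 60.0
```

View pics/end.png

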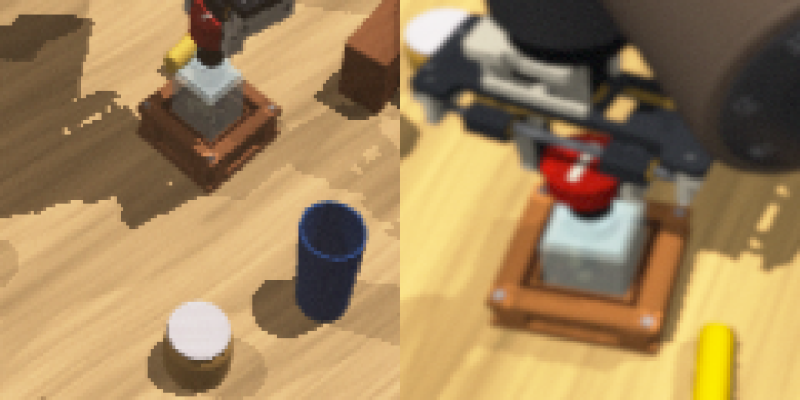

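The jar stands in the block with its dark seal exposed, and the cap is held level above it (force reads only the cap's weight).

```bash
python3 -c "
from bench import *;print(hand_in())"
```

```text
the job is handed in; nothing more can be done
None
```

I've handed the job in, but the system gave no verdict: the jar stands in the block's well, its cap turned about 78° and lifted off, now held level and still with its lower edge roughly 20 mm above the seal; no bystanders were seen to be disturbed.

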